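# Gauge the depth of a heat-sink pocket and lock the reading

## Task

Measure the pocket in the top of the black heat sink with the depth gauge: set the gauge's bridge flat on the heat sink with its probe over the middle of the pocket, and lower the probe gently until it just touches the pocket's floor, pressing with no more than about 15 N. Then, with the probe still touching and the bridge flat, press the red lever all the way down to lock the reading, and leave the gauge standing there. Do not disturb the other things on the bench.

Things in the scene. Friction and masses are not known exactly. Their poses are not given: they have to be found in the camera images.
- gauge: loose depth gauge standing on its steel bridge, a flat bar 140 (its x) x 34 (y) x 14 mm (z). Origin: centre of the bridge's underside, on the probe's axis; z up. A collar of radius 10 mm stands mid-bridge up to z = 22 mm. Without probe 0.17 to 0.26 kg; can be lifted by the probe's knob, as the slide is stiffer than the gauge is heavy
- probe: the gauge's probe: steel rod, diameter 8 mm, sliding down through mid-bridge (50 mm travel), black knob on top (diameter 22, height 26 mm). Axes as the gauge; origin on the rod's axis, 6 mm below its tip, 64 mm below the knob's underside, at the gauge's origin when drawn up. Starts 0 to 5 mm lowered, tip still inside the bridge. Even dry friction of about 3.5 N; stays where left
- knob_top (a point): centre of the top face of the probe's knob (90 mm above the probe's origin)
- lock (a joint): red locking lever, a paddle 47 x 20 x 6 mm; hinge along the gauge's y at its x = +20 mm, z = 20 mm, paddle pointing to its +x. Value in rad: 0 = raised 0.8 rad above level (unlocked), 0.8 = pressed down level (locked, its end stop); starts at 0 to 0.1, stays where left; takes about 0.06 N m, roughly 2.5 N pressed down mid-paddle
- lock_tip (a point): free end of the locking lever's paddle, in mid-thickness, 45 mm from the hinge. Level (locked) it lies at x = +65 mm, z = 20 mm of the gauge.
- heatsink: black finned heat sink block, fixed to the bench, 148 mm (its x, fins included; the flat top is 124 mm) x 180 mm (its y) x 60 mm tall; the origin is the centre of its underside, z up. Its top is flat and level.
- pocket (a point): centre of the mouth of the square blind pocket in the heat sink's flat top, at the level of the top (60 mm above the bench). The pocket is 40 x 40 mm with sides along the heat sink's axes and a bright border flush with the top, and has a flat floor. Its depth is the unknown to be measured: anywhere from 16 to 34 mm.
- meter_a: hand-held multimeter, dark grey with red ends, 85 x 170 x 36 mm, lying flat on the robot's side of the bench; leave alone. The origin is the centre of its underside
- meter_b: second hand-held multimeter of the same kind, lying flat to the right; leave alone. The origin is the centre of its underside
- capacitor: blue can capacitor, diameter 25 mm, 40 mm tall, standing between the working places; leave alone. The origin is the centre of its underside
- cup: white plastic cup, mouth diameter 84 mm, 85 mm tall, standing in the middle of the bench; leave alone. The origin is the centre of its underside
- screwdriver: screwdriver with orange handle, 190 mm long, lying at the right near the robot; leave alone
- spool: copper-coloured wire spool with grey flanges, diameter 60 mm, 44 mm tall, standing in the middle of the bench; leave alone. The origin is the centre of its underside

How it is judged:
By the outcome, as a careful person would: the job done as asked, in the order asked, and still so for the second after the job is handed in, with the robot touching nothing.
It also fails if it takes over 62 s, if anything falls off the work surface, if the arm or the gripper's body presses on something with over 40 N, if the wrist force passes 120 N, or if a joint passes its speed limit or range.

## Robot

A 6-joint arm with a two-finger parallel gripper is mounted at the origin on the work surface. World frame = base frame: x ahead of the robot, y to its left, z up, the work surface at z = 0. Lengths are in mm, angles in degrees, forces in N, time in s.
With the tool pointing down it reaches from about 300 to 1000 mm from the base axis. Payload 5.1 kg.
Tool frame: the origin (TCP) lies between the finger pads; the fingertips stand 25 mm ahead of it and the grasp point (between the pads) lies 6 mm ahead of it (bot.finger_overhang is the distance from the TCP to the fingertips, in mm); x points along the fingers, y is the direction in which the jaws open and shut, and the axes are right-handed (so a half turn about x gives the same grasp; the last joint's range is limited). The gripper opens to 95 mm and grips with 3 to 60 N. Pads are 20 mm wide; open, the fingers measure 119 mm over their backs; the gripper's body (75 mm by 180 mm) begins 59 mm behind the grasp point.
Start: joints at [65.798, 7.093, 94.555, -0, 78.352, -4.733], TCP at [216.664, 612.814, 239.656] pointing down, gripper open.
Joint ranges: [-149.61, 149.61], [-58.7, 133.49], [1.44, 155.28], [-77.14, 257.14], [18.33, 153.61], [-166.67, 166.67]. Speed limits (degrees/s): [147.25, 147.25, 180, 180, 180, 180].

## Interface

Orientations are given as a 3x3 rotation matrix whose columns are the frame's x, y, z axes.
In Python, from bench import bot gives the robot as it stands.
- The arm moves only by the tool move_arm, never from a script. Its argument "series" is text: rows parted by semicolons, each of 7 numbers parted by spaces: the turn, a rotation vector about the world's x, y, z in degrees, then the shift along the world's x, y, z in cm, then the finger opening in cm, from 0 to 9.51. A call has exactly 5 rows; each row shifts and turns the pose as measured when the row begins; what a row does not reach is not made up. A row lasts 1/10 s, in which the tool goes at most 50 mm and 8.59 degrees, less where a joint would pass 70% of its speed; a pose out of reach is approached as far as the arm can. A call with a gripper value outside its range is refused whole. The fingers move at their own pace and stop on an object; "newtons" is the grip in N (left out, the last holds). Time passes only in rows, so rows that do not move let the fingers close, or fill a call up. It gives the time, the measured TCP pose, the force and the opening at its end, in the units of the state.
- bot.read_state(): the state, without advancing time (a new reading comes with each control period).
- bot.capture(name): name is "scene" or "top"; returns (picture, depth): 384x512x3 uint8, red, green, blue; 384x512 float32, mm along the optical axis (not along the pixel's ray), 0 where there is no reading.
- bot.camera_params(name): a dict with "K" (3x3 intrinsics, pixels), "cam_to_world" (4x4, takes a point from camera to world coordinates). Camera axes: x right, y down, z forward; pixel columns grow to the right and rows downward; lengths in mm; the calibration is good to about 2 mm. A picture is of the moment at which its call begins. camera_params takes no time and is no camera call.
- bot.close_job(): hands the job in, once; it reports no verdict.
Trained networks look in the newest picture that a camera, given by its name, has taken for a name from the list of things; names that differ only in an ending like _2 or _b are one class to them, and where a whole thing is asked for, a point or a joint stands for the part that bears it (a point fixed in the world has none). Each returns a list of dicts, best first, with "score" (0 to 1); they miss things now and then, are a little off and sometimes report something else, mostly with a low value. They report only what shows in the picture. A call takes as long as a camera call.
- bot.spot_in(camera, thing): "box" ([centre column, centre row, width, height] in pixels, round what is visible of it).
The state is a dict: "time": time; "joint_positions": joint angles; "joint_velocities": joint speeds; "joint_torque": joint torques, N m; "tool_pos": TCP position; "tool_rot": TCP orientation; "wrist_force": force on the tool from outside, world axes, zero at the start; "torque": the same for the moment, N m; "gripper_width": finger opening in mm.
Only numpy, scipy, OpenCV 4.12 (cv2) and the standard library are available. Lean on these libraries where they do the work, as an engineer would, in place of code of your own. Each camera call takes 0.05 s, during which the arm holds its last target.

## Working session

There is one attempt and no reset: what is moved stays moved. The work goes in short steps, Python scripts to look and compute and a tool call to move; the robot and the scene stay as the last step left them, time stands still between calls to the robot, and variables do not carry over. Pictures are saved under pics/ and viewed, and the job is handed in when it is done.

Besides the shell and the picture viewer there is one more tool, called after ">>>" in YAML: its name, and indented under it one key for each argument. move_arm: Moves the arm, as the interface text tells. Its arguments: {"type":"object","properties":{"series":{"type":"string"},"newtons":{"type":"number"}},"required":["series"]}

```bash
ls; mkdir -p pics; python3 - <<'E'
from bench import bot
import cv2,numpy as np
s=bot.read_state(); print(s['time'],s['tool_pos'],s['tool_rot'],s['wrist_force'],s['gripper_width'])
for n in ['scene','top']:
    p,d=bot.capture(n); cv2.imwrite(f'pics/{n}0.png',p[:,:,::-1]); np.save(f'{n}0.npy',d)
    c=bot.camera_params(n); print(n,np.round(c['K'],1).tolist(),np.round(c['cam_to_world'],3).tolist())
for t in ['gauge','heatsink','pocket','lock','probe','knob_top','lock_tip']:
    try: print(t,[(np.round(x['box'],1).tolist(),round(x['score'],2)) for x in bot.spot_in('top',t)][:3])
    except Exception as e: print(t,e)
print(bot.read_state()['time'])
E
```

```text
pics
0.0 [216.45375198 612.30423286 238.44429037] [[-7.93577354e-04  3.33314059e-01  9.42815522e-01]
 [-1.80636821e-03  9.42813803e-01 -3.33314971e-01]
 [-9.99998054e-01 -1.96758320e-03 -1.46107765e-04]] [-0.02207558 -0.35016019 -1.43215593] 95.07335997433466
scene [[457.5, 0.0, 256.7], [0.0, 457.5, 196.8], [0.0, 0.0, 1.0]] [[-0.302, 0.666, -0.683, 1258.467], [0.953, 0.216, -0.211, 98.513], [0.007, -0.714, -0.7, 800.507], [0.0, 0.0, 0.0, 1.0]]
top [[400.8, 0.0, 256.7], [0.0, 400.8, 194.3], [0.0, 0.0, 1.0]] [[0.007, -0.991, 0.137, 444.593], [-1.0, -0.009, -0.016, -118.659], [0.018, -0.137, -0.99, 928.46], [0.0, 0.0, 0.0, 1.0]]
gauge []
heatsink [([286.6, 202.3, 91.9, 78.2], 0.74)]
pocket [([285.5, 207.9, 92.7, 76.0], 0.9)]
lock [([124.2, 192.6, 18.2, 16.8], 0.44)]
probe [([125.5, 193.3, 14.4, 18.4], 0.3)]
knob_top [([286.6, 206.6, 90.3, 78.9], 0.23)]
lock_tip [([124.0, 191.7, 8.8, 14.0], 0.48)]
0.45
```

View pics/scene0.png

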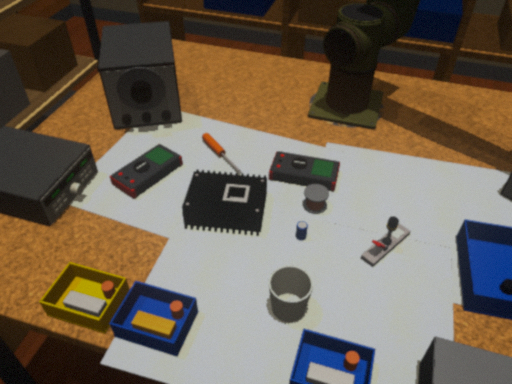

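View pics/top0.png

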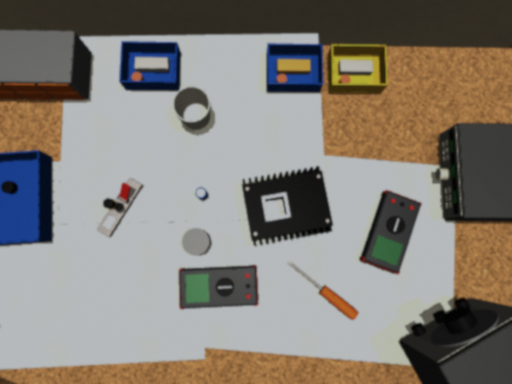

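Top picture: the gauge is at about (120,207), with its knob at (110,204) and red lever at (126,190). The heat sink is at (287,207) with the pocket at (276,206). Next I'll measure these in 3D.

```bash
cat > h.py <<'E'
import numpy as np,cv2
from bench import bot
def pts(n,d):
    c=bot.camera_params(n);K=np.array(c['K']);T=np.array(c['cam_to_world'])
    v,u=np.mgrid[:d.shape[0],:d.shape[1]]
    P=np.stack([(u-K[0,2])/K[0,0]*d,(v-K[1,2])/K[1,1]*d,d],-1)
    return P@T[:3,:3].T+T[:3,3]
def proj(n,p):
    c=bot.camera_params(n);K=np.array(c['K']);T=np.array(c['cam_to_world'])
    q=(np.atleast_2d(p)-T[:3,3])@T[:3,:3]; q=q@K.T
    return q[:,:2]/q[:,2:]
def ray(n,uv,z):
    c=bot.camera_params(n);K=np.array(c['K']);T=np.array(c['cam_to_world'])
    uv=np.atleast_2d(uv); d=np.c_[(uv-K[:2,2])/K[0,0],np.ones(len(uv))]@T[:3,:3].T
    return T[:3,3]+d*((z-T[2,3])/d[:,2])[:,None]
E
python3 - <<'E'
from h import *
for n,b in [('top',(90,170,155,245)),('scene',(350,205,425,275)),('top',(235,160,340,250)),('scene',(175,160,275,240))]:
    im=cv2.imread(f'pics/{n}0.png'); d=np.load(f'{n}0.npy'); P=pts(n,d)
    x0,y0,x1,y1=b
    k=9 if x1-x0<80 else 7
    cv2.imwrite(f'pics/z_{n}_{x0}.png',cv2.resize(im[y0:y1,x0:x1],None,fx=k,fy=k,interpolation=cv2.INTER_CUBIC)[:600,:800])
    Q=P[y0:y1,x0:x1]; print(n,b,'table z',np.median(P[...,2][(d>0)&(abs(P[...,2])<15)]),(d[y0:y1,x0:x1]==0).mean())
    if k==9:
        z=Q[...,2]
        print(np.histogram(z,bins=[-20,-5,5,9,12,15,18,22,26,30,40,50,60,70,80,85,88,91,94,97,100,120]))
        m=(z>80); print('knob',np.median(Q[m],0),Q[m].min(0),Q[m].max(0),m.sum())
    else:
        z=Q[...,2]; m=(z>52)&(z<70); print(np.median(z[m]),Q[m].min(0),Q[m].max(0),m.sum())
E
```

```text
top (90, 170, 155, 245) table z -0.05855504261739952 0.002871794871794872
(array([   5, 3781,   45,  157,  428,  106,   37,   43,   18,   48,   45,
         31,    8,   20,   11,   46,   31,    1,    0,    0,    0]), array([-20,  -5,   5,   9,  12,  15,  18,  22,  26,  30,  40,  50,  60,
        70,  80,  85,  88,  91,  94,  97, 100, 120]))
knob [537.59135958 177.6740228   87.53462137] [ 444.59332073 -118.65938145   80.92952139] [550.10050788 190.14874649 928.46033739] 103
scene (350, 205, 425, 275) table z 2.2135162231153345 0.004952380952380952
(array([   0, 4112,  196,   35,  211,  349,   40,   46,   13,   21,   21,
         39,   15,   35,   16,   15,   46,   14,    0,    0,    0]), array([-20,  -5,   5,   9,  12,  15,  18,  22,  26,  30,  40,  50,  60,
        70,  80,  85,  88,  91,  94,  97, 100, 120]))
knob [547.31474567 177.4451247   90.04117663] [528.56733388  98.51327197  80.10808089] [1258.46733847  190.73202417  800.50707471] 117
top (235, 160, 340, 250) table z -0.05855504261739952 0.0031746031746031746
59.25042536015542 [ 454.57392928 -297.60577636   52.0215074 ] [ 630.37318481 -100.50762219   65.52642443] 4641
scene (175, 160, 275, 240) table z 2.2135162231153345 0.004375
61.2173687762604 [ 455.03299962 -297.46670026   52.04484039] [ 632.27556693 -100.52707849   67.08453553] 3125
```

View pics/z_top_90.png

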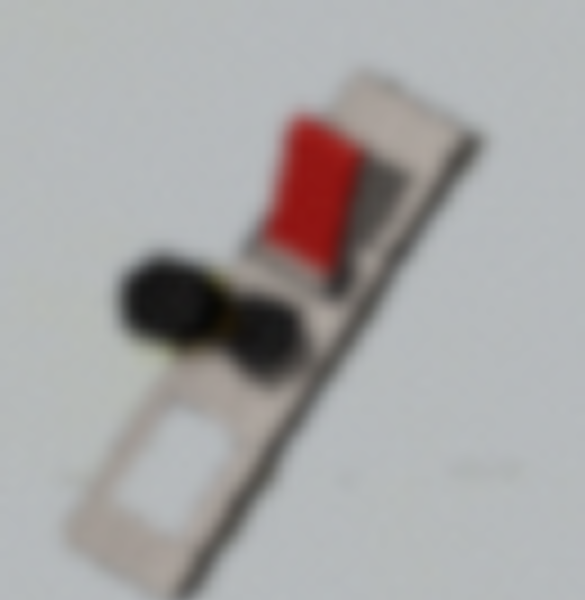

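View pics/z_scene_350.png

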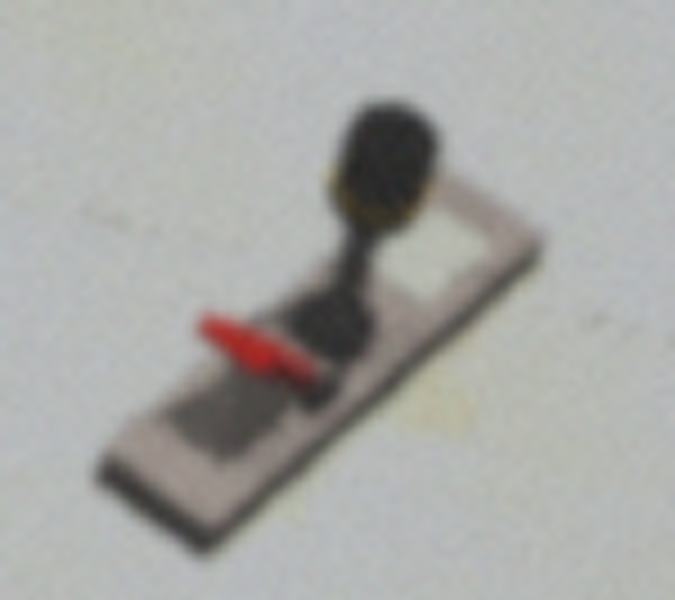

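View pics/z_top_235.png

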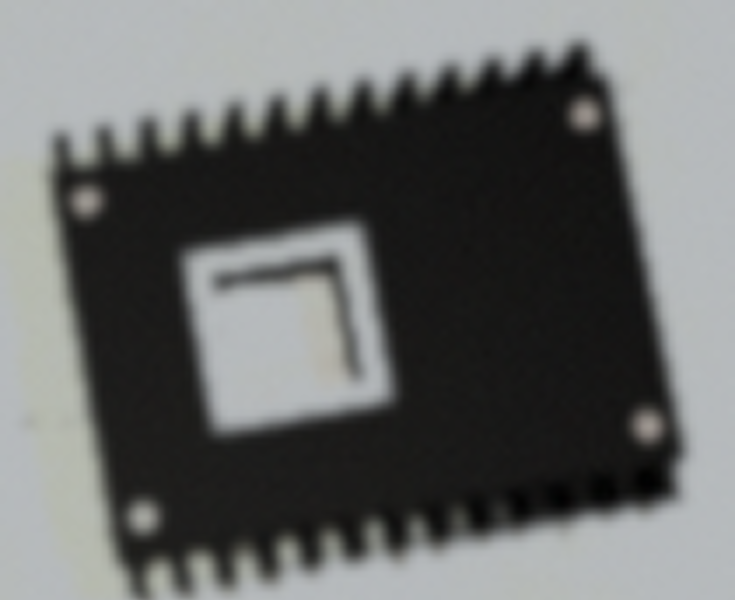

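View pics/z_scene_175.png

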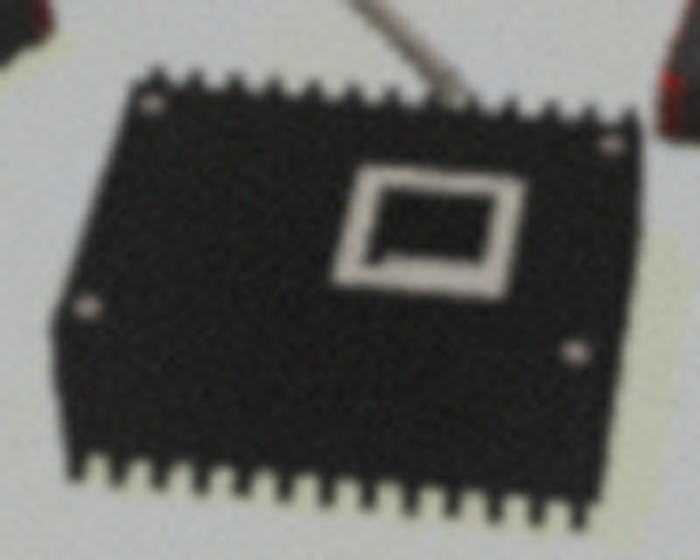

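```bash
python3 - <<'E'
from h import *
def full(b,k,xy): return [(b[0]+(x+.5)/k-.5,b[1]+(y+.5)/k-.5) for x,y in xy]
def rect(n,uv,z,lab):
    p=ray(n,uv,z)[:,:2]; print(lab,n,np.round(p,1).tolist(),'c',np.round(p.mean(0),1),'edges',np.round(np.linalg.norm(np.roll(p,-1,0)-p,axis=1),1),'ang',np.round(np.degrees(np.arctan2(*(np.roll(p,-1,0)-p)[:,::-1].T)),1))
# pocket border outer
rect('top',full((235,160),7,[(182,250),(362,222),(396,403),(213,436)]),60,'border')
rect('scene',full((175,160),7,[(361,166),(527,180),(505,298),(331,284)]),60,'border')
rect('top',full((235,160),7,[(87,201),(585,114),(648,426),(143,517)]),60,'screws')
rect('scene',full((175,160),7,[(152,102),(612,144),(575,352),(88,306)]),60,'screws')
rect('top',full((235,160),7,[(52,170),(607,82),(682,455),(118,562)]),60,'top')
rect('top',full((90,170),9,[(362,70),(472,135),(175,596),(67,530)]),14,'bridge')
rect('scene',full((350,205),9,[(102,460),(207,530),(545,240),(437,172)]),14,'bridge')
for n,b in [('top',(90,170,155,245)),('scene',(350,205,425,275))]:
    d=np.load(f'{n}0.npy'); P=pts(n,d)[b[1]:b[3],b[0]:b[2]].reshape(-1,3); P=P[d[b[1]:b[3],b[0]:b[2]].ravel()>0]
    m=P[:,2]>84; q=P[m]; print(n,'knob',np.median(q[:,2]),cv2.minEnclosingCircle(q[:,:2].astype(np.float32)),q[:,:2].mean(0),m.sum(),np.percentile(q[:,2],[10,50,90,98]))
print(ray('top',full((90,170),9,[(165,298)]),87.5))  # rough knob top
print(ray('scene',full((350,205),9,[(395,140)]),87.5))
E
```

```text
border top [[562.5, -141.7], [571.9, -198.0], [515.2, -208.4], [504.5, -151.6]] c [ 538.5 -174.9] edges [57.1 57.7 57.8 58.9] ang [ -80.6 -169.6  100.7    9.7]
border scene [[514.8, -207.6], [504.0, -151.6], [559.9, -140.8], [571.3, -197.1]] c [ 537.5 -174.3] edges [57.  56.9 57.4 57.5] ang [ 101.    10.9  -78.5 -169.5]
screws top [[577.7, -111.9], [607.0, -268.6], [508.7, -286.8], [479.3, -130.1]] c [ 543.2 -199.3] edges [159.4 100.  159.4 100.1] ang [ -79.4 -169.5  100.6   10.5]
screws scene [[506.5, -288.0], [477.7, -129.5], [576.2, -111.7], [605.2, -268.7]] c [ 541.4 -199.5] edges [161.  100.  159.6 100.6] ang [ 100.3   10.3  -79.5 -168.9]
top top [[587.5, -100.8], [617.3, -275.7], [499.7, -297.2], [465.5, -122.5]] c [ 542.5 -199.1] edges [177.5 119.5 178.1 123.9] ang [ -80.3 -169.6  101.1   10.1]
bridge top [[607.8, 158.8], [591.2, 130.0], [473.4, 198.7], [489.7, 226.6]] c [540.5 178.5] edges [ 33.2 136.3  32.3 136.1] ang [-119.9  149.7   59.7  -29.9]
bridge scene [[595.8, 132.6], [609.3, 159.6], [490.2, 229.7], [474.9, 201.4]] c [542.6 180.8] edges [ 30.1 138.2  32.2 139.1] ang [  63.5  149.5 -118.4  -29.6]
top knob 87.20447067737092 ((539.4722290039062, 180.0546112060547), 10.631549835205078) [539.34093098 179.99361592] 84 [85.33015482 87.20447068 89.61468379 90.90522636]
scene knob 89.80826862536549 ((540.2481079101562, 179.9108428955078), 11.767315864562988) [543.07992106 179.94559244] 77 [85.93780011 89.80826863 91.27685146 92.62430317]
[[540.23359751 179.47210682  87.5       ]]
[[540.79184182 181.40802024  87.5       ]]
```

>>> move_arm:
  series: "0 0 -2 2.4 -3.2 0 6;0 0 -2 2.4 -3.2 0 6;0 0 -2 2.4 -3.2 0 6;0 0 -2 2.4 -3.2 0 6;0 0 -2 2.4 -3.2 0 6"
  newtons: 30

```text
time: 0.95
tool_pos: [336.8, 450.9, 239.6]
tool_rot: [[0.0, 0.49, 0.872], [0.002, 0.872, -0.49], [-1.0, 0.002, -0.0]]
wrist_force: [0.8, 0.1, 0.0]
gripper_width: 62.5
```

>>> move_arm:
  series: "0 0 0 3 -4 0 6;0 0 0 3 -4 0 6;0 0 0 3 -4 0 6;0 0 0 3 -4 0 6;0 0 0 3 -4 0 6"

```text
time: 1.45
tool_pos: [486.0, 249.6, 241.2]
tool_rot: [[0.004, 0.488, 0.873], [0.004, 0.873, -0.488], [-1.0, 0.006, 0.002]]
wrist_force: [0.9, 1.1, 0.1]
gripper_width: 59.9
```

>>> move_arm:
  series: "0 0 0 3 -4 0 6;0 0 0 2 -2.8 -1 6;0 0 0 0 0 -4 6;0 0 0 0 0 -4 6;0 0 0 0 0 0 6"

```text
time: 1.95
tool_pos: [541.5, 173.7, 152.8]
tool_rot: [[0.013, 0.497, 0.868], [0.005, 0.868, -0.497], [-1.0, 0.011, 0.009]]
wrist_force: [-0.4, 0.3, -0.7]
gripper_width: 59.7
```

>>> move_arm:
  series: "-0.3 0.7 0 -0.1 0.6 -2 6;0 0 0 0 0 -2 6;0 0 0 0 0 -1.5 6;0 0 0 0 0 -0.5 6;0 0 0 0 0 0 6"

```text
time: 2.45
tool_pos: [543.9, 181.6, 98.5]
tool_rot: [[0.009, 0.496, 0.868], [0.002, 0.868, -0.496], [-1.0, 0.006, 0.007]]
wrist_force: [-0.6, 0.5, -0.4]
gripper_width: 59.9
```

```bash
python3 - <<'E'
from h import *
for n,b in [('top',(80,150,160,240)),('scene',(340,160,430,280))]:
    p,d=bot.capture(n); im=p[:,:,::-1][b[1]:b[3],b[0]:b[2]]
    cv2.imwrite(f'pics/g1_{n}.png',cv2.resize(im,None,fx=5,fy=5,interpolation=cv2.INTER_CUBIC))
s=bot.read_state(); print(s['tool_pos'],s['tool_rot'])
E
```

```text
[544.44502516 181.61304742  99.35772159] [[ 0.01035024  0.49626694  0.86810829]
 [ 0.00214619  0.86814177 -0.49631166]
 [-0.99994413  0.00700007  0.00792039]]
```

View pics/g1_scene.png

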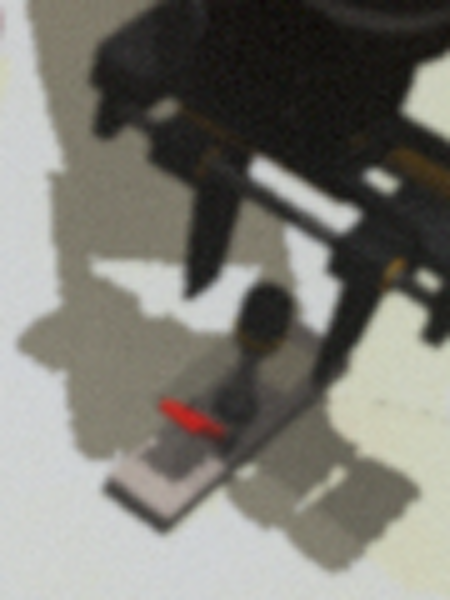

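View pics/g1_top.png

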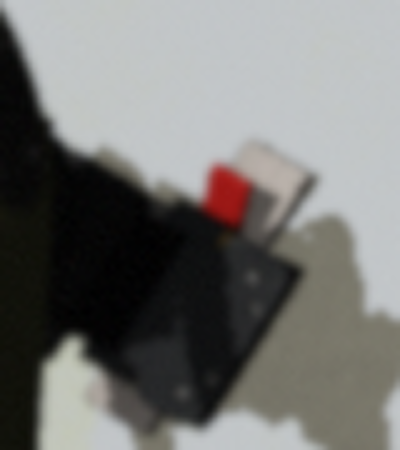

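The scene view shows the fingers straddling the knob. I'll correct laterally, go down about 10 mm, and close.

>>> move_arm:
  series: "-0.1 0.5 0 -0.4 -0.2 -0.6 6;0 0 0 0 0 -0.4 6;0 0 0 0 0 0 6;0 0 0 0 0 0 6;0 0 0 0 0 0 6"

```text
time: 3.05
tool_pos: [541.7, 179.7, 91.6]
tool_rot: [[0.005, 0.496, 0.868], [0.001, 0.868, -0.496], [-1.0, 0.004, 0.004]]
wrist_force: [-0.6, 0.3, 0.2]
gripper_width: 60.0
```

>>> move_arm:
  series: "0 0.3 0 -0.1 0 -0.3 4;0 0 0 0 0 0 3;0 0 0 0 0 0 2.6;0 0 0 0 0 0 2;0 0 0 0 0 0 1.5"
  newtons: 30

```text
time: 3.55
tool_pos: [540.8, 179.7, 88.5]
tool_rot: [[-0.0, 0.496, 0.868], [0.001, 0.868, -0.496], [-1.0, 0.001, -0.001]]
wrist_force: [-0.2, 0.5, 0.9]
gripper_width: 25.6
```

>>> move_arm:
  series: "0 0 0 0 0 0 1.5;0 0 0 0 0 0 1.5;0 0 0 0 0 0 1.5;0 0 0 0 0 0 1.5;0 0 0 0 0 0 1.5"

```text
time: 4.05
tool_pos: [540.8, 179.9, 88.5]
tool_rot: [[0.0, 0.496, 0.868], [0.001, 0.868, -0.496], [-1.0, 0.001, -0.001]]
wrist_force: [-0.1, 0.2, -0.2]
gripper_width: 20.9
```

>>> move_arm:
  series: "0 0 0 0 0 0.3 1.5;0 0 0 0 0 0.6 1.5;0 0 0 0 0 0.9 1.5;0 0 0 0 0 1.2 1.5;0 0 0 0 0 1.5 1.5"

```text
time: 4.55
tool_pos: [537.3, 179.0, 132.1]
tool_rot: [[-0.009, 0.496, 0.868], [-0.001, 0.868, -0.496], [-1.0, -0.005, -0.007]]
wrist_force: [0.1, 0.8, -2.9]
gripper_width: 21.4
```

>>> move_arm:
  series: "0 0 0 0 0 1.5 1.5;0 0 0 0 0 1.5 1.5;0 0 0 0 0 1.5 1.5;0 0 0 0 0 1 1.5;0 0 0 0 0 0.5 1.5"

```text
time: 5.05
tool_pos: [539.3, 179.5, 202.7]
tool_rot: [[-0.001, 0.496, 0.868], [0.001, 0.868, -0.496], [-1.0, 0.001, -0.001]]
wrist_force: [-0.2, -0.1, -2.6]
gripper_width: 21.5
```

```bash
python3 - <<'E'
from h import *
for n,b in [('scene',(320,140,450,280))]:
    p,d=bot.capture(n); im=p[:,:,::-1][b[1]:b[3],b[0]:b[2]]
    cv2.imwrite(f'pics/g2_{n}.png',cv2.resize(im,None,fx=4,fy=4,interpolation=cv2.INTER_CUBIC))
s=bot.read_state(); print(s['tool_pos'],s['wrist_force'])
E
```

```text
[539.71057631 179.5624758  203.45510867] [ 0.90209947  0.13244303 -2.05862809]
```

View pics/g2_scene.png

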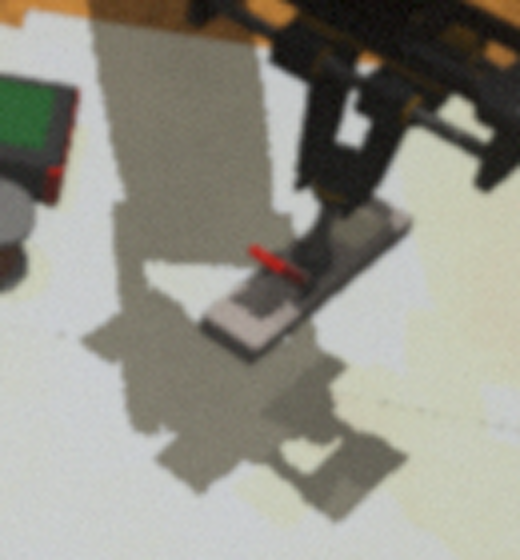

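>>> move_arm:
  series: "0 0 -3 0 -1.2 0 1.5;0 0 -4 0 -2 0 1.5;0 0 -4 0 -2.8 0 1.5;0 0 -4 0 -3 0 1.5;0 0 -4 0 -3 0 1.5"

```text
time: 5.6
tool_pos: [538.0, 59.2, 201.5]
tool_rot: [[-0.003, 0.756, 0.655], [0.002, 0.655, -0.756], [-1.0, -0.0, -0.003]]
wrist_force: [0.0, -0.3, -3.3]
gripper_width: 21.3
```

>>> move_arm:
  series: "0 0 -4 0 -3 0 1.5;0 0 -4 0 -3 0 1.5;0 0 -4 0 -3 0 1.5;0 0 -4 0 -3 0 1.5;0 0 -4 0 -3 0 1.5"

```text
time: 6.1
tool_pos: [535.1, -96.3, 197.7]
tool_rot: [[-0.008, 0.939, 0.343], [0.005, 0.343, -0.939], [-1.0, -0.006, -0.008]]
wrist_force: [0.8, 0.1, -3.2]
gripper_width: 21.6
```

>>> move_arm:
  series: "0 -0.2 -3 0.1 -2.5 0 1.5;0 0 -3 0.1 -2 0 1.5;0 0 -2 0 -1.5 0 1.5;0 0 -1 0 -1 0 1.5;0 0 0 0 0 0 1.5"

```text
time: 6.6
tool_pos: [534.9, -172.2, 194.3]
tool_rot: [[-0.009, 0.984, 0.18], [0.008, 0.18, -0.984], [-1.0, -0.007, -0.01]]
wrist_force: [0.0, 0.4, -3.4]
gripper_width: 21.1
```

```bash
python3 - <<'E'
from h import *
for n,b in [('scene',(150,100,300,250)),('top',(220,140,350,260))]:
    p,d=bot.capture(n); np.save(f'{n}3.npy',d); cv2.imwrite(f'pics/full3_{n}.png',p[:,:,::-1]); im=p[:,:,::-1][b[1]:b[3],b[0]:b[2]]
    cv2.imwrite(f'pics/g3_{n}.png',cv2.resize(im,None,fx=4,fy=4,interpolation=cv2.INTER_CUBIC))
s=bot.read_state(); print(s['tool_pos'],s['wrist_force'],s['tool_rot'])
E
```

```text
[ 534.93673802 -171.01704697  194.28744758] [ 0.02681465 -0.01539787 -2.53339356] [[-0.00899746  0.98336955  0.18139286]
 [ 0.00860947  0.18146966 -0.98335886]
 [-0.99992246 -0.00728603 -0.01009905]]
```

View pics/g3_scene.png

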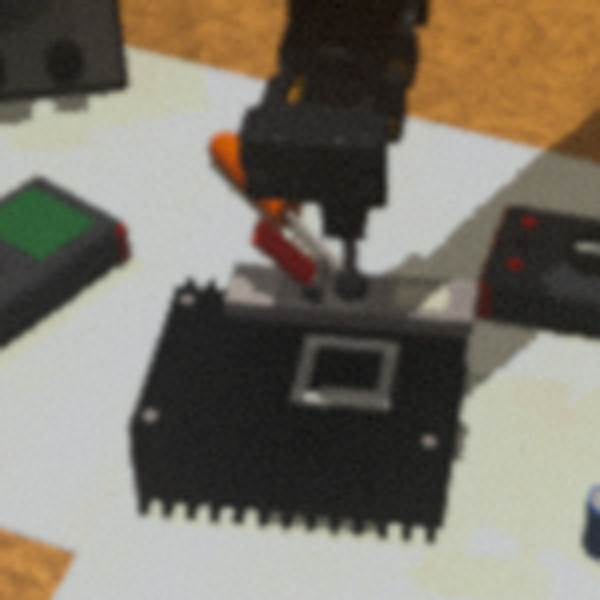

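View pics/g3_top.png

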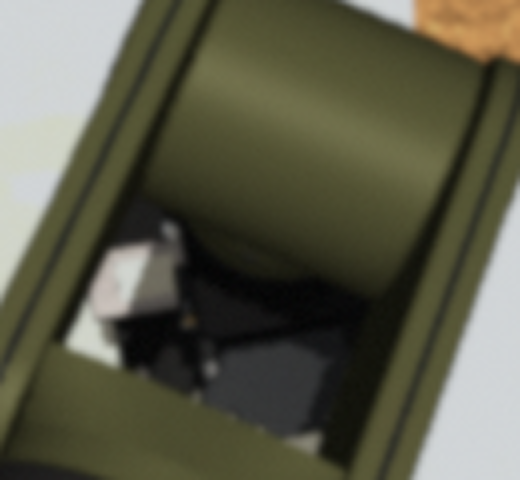

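>>> move_arm:
  series: "-0.5 -0.5 0 0.3 -0.3 -0.6 1.5;0 0 0 0 0 -1.0 1.5;0 0 0 0 0 -1.0 1.5;0 0 0 0 0 -0.8 1.5;0 0 0 0 0 0 1.5"

```text
time: 7.2
tool_pos: [537.8, -170.9, 156.3]
tool_rot: [[-0.001, 0.983, 0.186], [0.001, 0.186, -0.983], [-1.0, -0.001, -0.001]]
wrist_force: [0.1, 0.1, -2.6]
gripper_width: 21.4
```

```bash
python3 - <<'E'
from h import *
s=bot.read_state(); print(s['tool_pos'],s['wrist_force'],s['tool_rot'])
E
```

```text
[ 537.80009434 -170.90830323  156.34692097] [ 0.05670901  0.10077774 -2.60526387] [[-9.99447964e-04  9.82522842e-01  1.86139371e-01]
 [ 6.86802375e-04  1.86140094e-01 -9.82522974e-01]
 [-9.99999265e-01 -8.54139623e-04 -8.60836360e-04]]
```

>>> move_arm:
  series: "0 0 0 0 -0.35 0 1.5;0 0 0 0 0 0 1.5;0 0 0 0 0 0 1.5;0 0 0 0 0 -0.3 1.5;0 0 0 0 0 0 1.5"

```text
time: 7.7
tool_pos: [538.2, -174.9, 153.7]
tool_rot: [[-0.0, 0.983, 0.186], [0.0, 0.186, -0.983], [-1.0, 0.0, -0.0]]
wrist_force: [1.4, -0.6, -2.9]
gripper_width: 21.4
```

```bash
python3 - <<'E'
from h import *
b=(180,120,280,220)
p,d=bot.capture('scene'); np.save('scene4.npy',d); im=p[:,:,::-1][b[1]:b[3],b[0]:b[2]]
cv2.imwrite(f'pics/g4_scene.png',cv2.resize(im,None,fx=6,fy=6,interpolation=cv2.INTER_CUBIC))
s=bot.read_state(); print(s['tool_pos'],s['wrist_force'],s['tool_rot'])
E
```

```text
[ 538.41669854 -174.96479769  153.99811865] [ 0.5396083  -0.68862012 -2.15882477] [[ 4.30862195e-04  9.82502137e-01  1.86250810e-01]
 [ 3.43280238e-05  1.86250813e-01 -9.82502231e-01]
 [-9.99999907e-01  4.29716690e-04  4.65210773e-05]]
```

View pics/g4_scene.png

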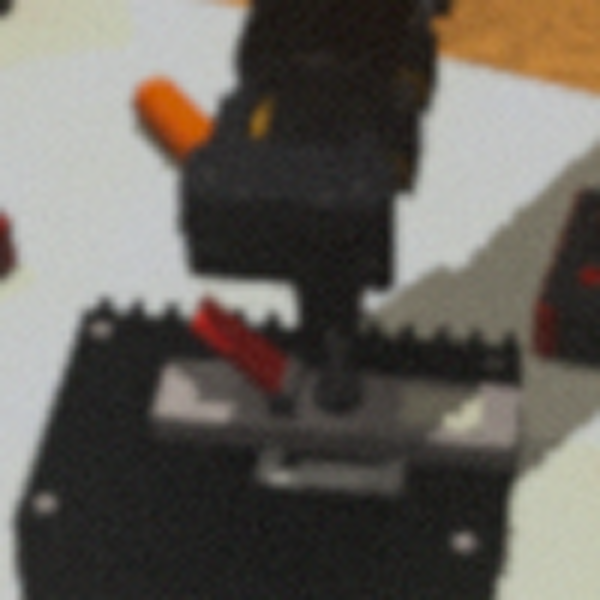

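>>> move_arm:
  series: "0 0 0 0 0 -0.2 1.5;0 0 0 0 0 -0.2 1.5;0 0 0 0 0 -0.1 1.5;0 0 0 0 0 0 1.5;0 0 0 0 0 0 1.5"

```text
time: 8.25
tool_pos: [538.6, -175.0, 148.8]
tool_rot: [[0.001, 0.983, 0.186], [-0.0, 0.186, -0.983], [-1.0, 0.001, 0.0]]
wrist_force: [-0.5, -0.2, -2.9]
gripper_width: 21.5
```

>>> move_arm:
  series: "0 0 0 0 0 -0.1 1.5;0 0 0 0 0 -0.1 1.5;0 0 0 0 0 -0.1 1.5;0 0 0 0 0 0 1.5;0 0 0 0 0 0 1.5"

```text
time: 8.75
tool_pos: [539.2, -175.2, 148.2]
tool_rot: [[0.002, 0.982, 0.186], [-0.001, 0.186, -0.982], [-1.0, 0.002, 0.001]]
wrist_force: [-0.1, -0.4, 0.3]
gripper_width: 21.4
```

>>> move_arm:
  series: "0 0 0 -0.1 0 -0.2 1.5;0 0 0 0 0 -0.3 1.5;0 0 0 0 0 -0.3 1.5;0 0 0 0 0 -0.3 1.5;0 0 0 0 0 -0.2 1.5"

```text
time: 9.25
tool_pos: [539.2, -175.2, 136.3]
tool_rot: [[0.005, 0.982, 0.187], [-0.001, 0.187, -0.982], [-1.0, 0.005, 0.002]]
wrist_force: [-1.5, 1.5, 2.6]
gripper_width: 21.2
```

>>> move_arm:
  series: "0 0.3 0 0 0 -0.2 1.5;0 0 0 0 0 -0.15 1.5;0 0 0 0 0 -0.15 1.5;0 0 0 0 0 -0.1 1.5;0 0 0 0 0 -0.1 1.5"

```text
time: 9.75
tool_pos: [539.6, -175.1, 128.6]
tool_rot: [[-0.0, 0.982, 0.186], [-0.001, 0.186, -0.982], [-1.0, -0.0, 0.001]]
wrist_force: [-1.0, 1.2, 3.5]
gripper_width: 21.1
```

>>> move_arm:
  series: "0 0 0 -0.05 0 -0.1 1.5;0 0 0 -0.05 0 -0.1 1.5;0 0 0 0 0 -0.1 1.5;0 0 0 0 0 -0.1 1.5;0 0 0 0 0 -0.1 1.5"

```text
time: 10.25
tool_pos: [539.4, -175.2, 123.8]
tool_rot: [[0.003, 0.982, 0.186], [-0.001, 0.186, -0.982], [-1.0, 0.002, 0.002]]
wrist_force: [-0.6, 0.9, 2.7]
gripper_width: 21.4
```

>>> move_arm:
  series: "0 0.2 0 -0.05 0 -0.1 1.5;0 0 0 -0.05 0 -0.1 1.5;0 0 0 0 0 -0.1 1.5;0 0 0 0 0 -0.1 1.5;0 0 0 0 0 -0.1 1.5"

```text
time: 10.75
tool_pos: [539.4, -175.2, 119.0]
tool_rot: [[0.002, 0.983, 0.186], [-0.001, 0.186, -0.983], [-1.0, 0.002, 0.002]]
wrist_force: [0.6, 1.7, 3.1]
gripper_width: 21.2
```

>>> move_arm:
  series: "0 0.2 0 -0.05 0 -0.1 1.5;0 0 0 0 0 -0.1 1.5;0 0 0 0 0 -0.1 1.5;0 0 0 0 0 -0.1 1.5;0 0 0 0 0 -0.1 1.5"

```text
time: 11.25
tool_pos: [539.5, -175.2, 113.9]
tool_rot: [[-0.0, 0.983, 0.186], [-0.001, 0.186, -0.983], [-1.0, -0.001, 0.001]]
wrist_force: [0.5, 1.9, 2.6]
gripper_width: 21.4
```

>>> move_arm:
  series: "0 0 0 0 0 -0.1 1.5;0 0 0 0 0 -0.1 1.5;0 0 0 0 0 -0.1 1.5;0 0 0 0 0 0 1.5;0 0 0 0 0 0 1.5"

```text
time: 11.75
tool_pos: [539.5, -175.1, 110.4]
tool_rot: [[-0.0, 0.983, 0.186], [-0.001, 0.186, -0.983], [-1.0, -0.0, 0.001]]
wrist_force: [1.1, 2.5, 2.6]
gripper_width: 21.6
```

```bash
python3 - <<'E'
from h import *
b=(180,120,280,220)
p,d=bot.capture('scene'); np.save('scene5.npy',d); im=p[:,:,::-1][b[1]:b[3],b[0]:b[2]]
cv2.imwrite(f'pics/g5_scene.png',cv2.resize(im,None,fx=6,fy=6,interpolation=cv2.INTER_CUBIC))
s=bot.read_state(); print(s['tool_pos'],s['wrist_force'],s['tool_rot'])
E
```

```text
[ 539.51036608 -175.14832822  110.34452692] [1.88425947 1.95961215 2.19661539] [[-1.30131524e-04  9.82528362e-01  1.86112873e-01]
 [-1.42492104e-03  1.86112504e-01 -9.82527407e-01]
 [-9.99998976e-01 -3.93053937e-04  1.37580623e-03]]
```

View pics/g5_scene.png

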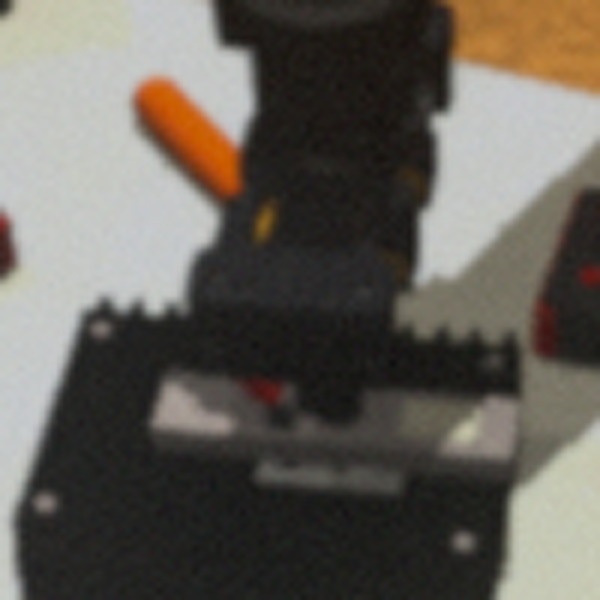

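>>> move_arm:
  series: "0 0 0 0 0 -0.08 1.5;0 0 0 0 0 -0.08 1.5;0 0 0 0 0 0 1.5;0 0 0 0 0 0 1.5;0 0 0 0 0 0 1.5"

```text
time: 12.3
tool_pos: [539.5, -175.2, 110.2]
tool_rot: [[-0.001, 0.983, 0.186], [-0.001, 0.186, -0.983], [-1.0, -0.001, 0.001]]
wrist_force: [0.8, 1.7, 3.4]
gripper_width: 21.4
```

>>> move_arm:
  series: "0 0 0 0 0 0 1.5;0 0 0 0 0 0 1.5;0 0 0 0 0 0 1.5;0 0 0 0 0 0 1.5;0 0 0 0 0 -0.1 1.5"

```text
time: 12.8
tool_pos: [539.7, -175.2, 110.1]
tool_rot: [[-0.001, 0.983, 0.186], [-0.001, 0.186, -0.983], [-1.0, -0.001, 0.001]]
wrist_force: [-2.7, 3.7, 11.5]
gripper_width: 21.3
```

>>> move_arm:
  series: "0 0 0 0 0 0 1.5;0 0 0 0 0 0 1.5;0 0 0 0 0 0 1.5;0 0 0 0 0 0 1.5;0 0 0 0 0 0 1.5"
  newtons: 10

```text
time: 13.3
tool_pos: [539.7, -175.4, 110.0]
tool_rot: [[-0.0, 0.983, 0.186], [-0.002, 0.186, -0.983], [-1.0, -0.001, 0.002]]
wrist_force: [0.4, 1.8, 3.3]
gripper_width: 21.8
```

>>> move_arm:
  series: "0 0 0 0 0 0 2.3;0 0 0 0 0 0 3;0 0 0 0 0 0 4;0 0 0 0 0 0 5;0 0 0 0 0 0 5"

```text
time: 13.8
tool_pos: [537.0, -175.8, 106.9]
tool_rot: [[-0.007, 0.982, 0.186], [-0.002, 0.186, -0.982], [-1.0, -0.007, 0.001]]
wrist_force: [-0.1, 0.9, 0.1]
gripper_width: 47.5
```

>>> move_arm:
  series: "0 -0.4 0 0.1 0 1 5;0 0 0 0 0 2 5;0 0 0 0 0 2.5 5;0 0 0 0 0 3 5;0 0 0 0 0 3 5"

```text
time: 14.3
tool_pos: [534.2, -174.2, 221.5]
tool_rot: [[-0.01, 0.982, 0.186], [0.002, 0.186, -0.982], [-1.0, -0.009, -0.004]]
wrist_force: [1.3, 0.4, -0.4]
gripper_width: 50.2
```

>>> move_arm:
  series: "0 0 0 -2 2 3 5;0 0 0 -3 3 3 5;0 0 0 -3 3 0 5;0 0 0 -3 3 0 4;0 0 0 -2 2 0 2"

```text
time: 14.8
tool_pos: [405.3, -44.9, 294.2]
tool_rot: [[0.008, 0.983, 0.182], [-0.003, 0.182, -0.983], [-1.0, 0.008, 0.004]]
wrist_force: [0.6, 0.4, 0.1]
gripper_width: 39.2
```

```bash
python3 - <<'E'
from h import *
for n,b in [('scene',(180,130,280,230)),('top',(230,150,340,255))]:
    p,d=bot.capture(n); np.save(f'{n}6.npy',d); cv2.imwrite(f'pics/full6_{n}.png',p[:,:,::-1]); im=p[:,:,::-1][b[1]:b[3],b[0]:b[2]]
    k=6 if n=='scene' else 5.5
    cv2.imwrite(f'pics/g6_{n}.png',cv2.resize(im,None,fx=k,fy=k,interpolation=cv2.INTER_CUBIC))
s=bot.read_state(); print(s['tool_pos'],s['wrist_force'],s['tool_rot'])
E
```

```text
[405.1946853  -44.50924563 294.177597  ] [-0.17410345  0.0055561  -0.77729989] [[ 0.00900617  0.98284136  0.18423287]
 [-0.00286003  0.1842649  -0.98287246]
 [-0.99995535  0.00832501  0.00447048]]
```

View pics/g6_scene.png

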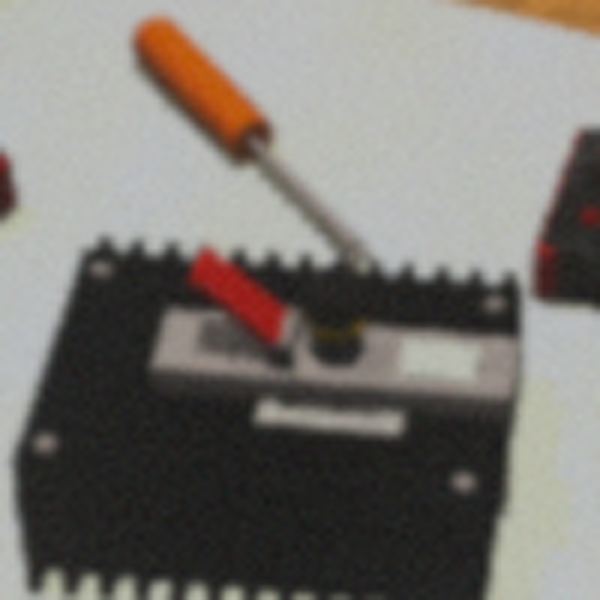

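View pics/g6_top.png

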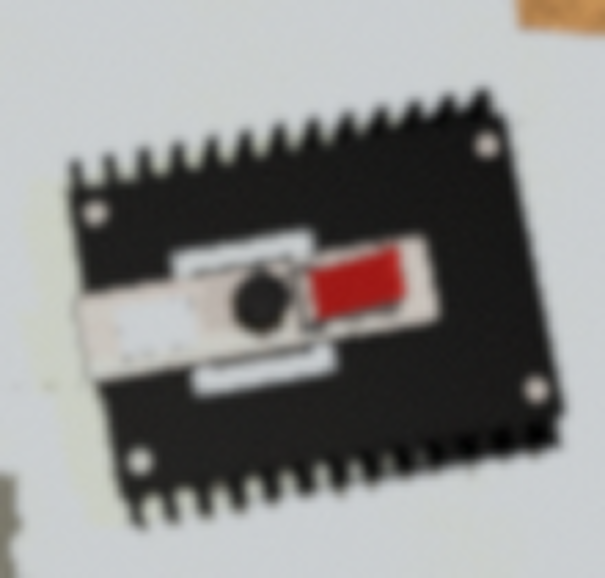

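The gauge sits flat across the pocket with the knob low. In the top crop the bridge corners are about (75,298), (428,236), (438,318) and (95,380). Next I'll check the centring and knob height.

```bash
python3 - <<'E'
from h import *
def full(b,k,xy): return [(b[0]+(x+.5)/k-.5,b[1]+(y+.5)/k-.5) for x,y in xy]
for n,uv in [('top',full((230,150),5.5,[(75,298),(428,236),(440,318),(97,382)])),('scene',full((180,130),6,[(165,308),(150,370),(517,402),(520,338)]))]:
    p=ray(n,uv,74)[:,:2]; e=np.roll(p,-1,0)-p
    print(n,p.mean(0),np.linalg.norm(e,axis=1),np.degrees(np.arctan2(e[:,1],e[:,0])))
for n,b in [('top',(230,150,340,255)),('scene',(180,130,280,230))]:
    d=np.load(f'{n}6.npy'); P=pts(n,d)[b[1]:b[3],b[0]:b[2]].reshape(-1,3)
    # knob: close to the pocket
    m=(np.hypot(P[:,0]-538,P[:,1]+175)<13)&(P[:,2]>95)&(P[:,2]<140); q=P[m]
    if len(q): print(n,'knob z',np.percentile(q[:,2],[10,50,75,90]),len(q),q[:,:2].mean(0))
    m=(abs(P[:,0]-540)<100)&(P[:,2]>70)&(P[:,2]<78);print('bridge z',np.median(P[m,2]),m.sum())
    m=(P[:,2]>55)&(P[:,2]<65);print('sink z',np.median(P[m,2]))
E
```

```text
top [ 538.50462945 -176.63211221] [140.57481085  32.59921475 136.18273324  33.89799557] [ -79.46918155 -172.32677564  101.04653355   15.22208399]
scene [ 538.92225285 -174.36227436] [ 35.28649177 141.12987822  35.52752529 139.7535334 ] [  12.66158612  100.86015859 -165.12783075  -79.06956744]
top knob z [106.4787536  109.0837126  110.31561637 111.42539686] 93 [ 537.64806841 -174.25643542]
bridge z 73.48917803941526 700
sink z 59.29130195457731
scene knob z [ 98.10462814 110.17010677 111.84468193 112.96881972] 87 [ 542.53493375 -173.22078892]
bridge z 75.14143470781016 564
sink z 61.27560086219387
```

>>> move_arm:
  series: "0.2 0.5 0 2.9 -3.6 0 0;0 0 0 2.9 -3.6 -1 0;0 0 0 2.9 -3.6 -1 0;0 0 0 2.9 -3.6 -1 0;0 0 0 2.5 -3.2 -1 0"
  newtons: 20

```text
time: 15.4
tool_pos: [551.8, -226.4, 259.4]
tool_rot: [[0.016, 0.981, 0.191], [-0.005, 0.191, -0.982], [-1.0, 0.014, 0.008]]
wrist_force: [0.5, 0.7, 0.0]
gripper_width: 0.6
```

>>> move_arm:
  series: "0 0 0 0 0 -1.5 0;0 0 0 0 0 -2 0;0 0 0 0 0 -1.5 0;0 0 0 0 0 -0.5 0;0 0 0 0 0 0 0"

```text
time: 15.9
tool_pos: [553.2, -232.2, 198.1]
tool_rot: [[0.011, 0.983, 0.186], [-0.003, 0.186, -0.983], [-1.0, 0.01, 0.005]]
wrist_force: [-0.8, -0.2, -0.1]
gripper_width: 0.4
```

>>> move_arm:
  series: "0.2 0.6 0 -0.6 1 -1 0;0 0 0 0 0 -1.5 0;0 0 0 0 0 -1 0;0 0 0 0 0 -0.5 0;0 0 0 0 0 0 0"

```text
time: 16.4
tool_pos: [547.0, -220.0, 157.5]
tool_rot: [[0.003, 0.982, 0.188], [-0.001, 0.188, -0.982], [-1.0, 0.003, 0.002]]
wrist_force: [-0.4, -0.8, 0.4]
gripper_width: 0.3
```

>>> move_arm:
  series: "0 0.1 0 0 -0.3 -0.5 0;0 0 0 0 0 -0.3 0;0 0 0 0 0 0 0;0 0 0 0 0 0 0;0 0 0 0 0 0 0"

```text
time: 16.9
tool_pos: [547.8, -224.1, 149.9]
tool_rot: [[0.003, 0.982, 0.187], [-0.002, 0.187, -0.982], [-1.0, 0.003, 0.003]]
wrist_force: [0.1, -0.7, 0.0]
gripper_width: 0.7
```

```bash
python3 - <<'E'
from h import *
for n,b in [('scene',(180,110,280,210))]:
    p,d=bot.capture(n); im=p[:,:,::-1][b[1]:b[3],b[0]:b[2]]
    cv2.imwrite(f'pics/g7_{n}.png',cv2.resize(im,None,fx=6,fy=6,interpolation=cv2.INTER_CUBIC))
s=bot.read_state(); print(s['tool_pos'],s['wrist_force'])
E
```

```text
[ 547.89607134 -224.07164598  149.99082886] [0.6660414  0.45734564 0.50712831]
```

View pics/g7_scene.png

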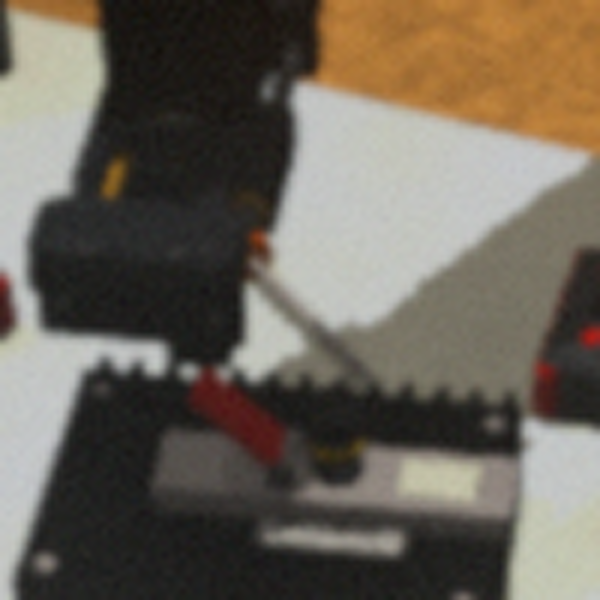

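The closed fingertips at (205,360) are above the lever's tip at (205,378), so I'll press down.

>>> move_arm:
  series: "0 0 0 0 0 -0.5 0;0 0 0 0 0 -0.5 0;0 0 0 0 0 -0.4 0;0 0 0 0 0 -0.4 0;0 0 0 0 0 -0.4 0"

```text
time: 17.45
tool_pos: [550.8, -228.5, 131.9]
tool_rot: [[0.012, 0.982, 0.188], [-0.013, 0.188, -0.982], [-1.0, 0.009, 0.015]]
wrist_force: [0.3, -1.9, 3.5]
gripper_width: 0.9
```

>>> move_arm:
  series: "0.7 0.7 0 -0.2 0.3 -0.2 0;0 0 0 -0.05 0.1 -0.3 0;0 0 0 -0.05 0.1 -0.3 0;0 0 0 -0.05 0.1 -0.3 0;0 0 0 0 0 0 0"

```text
time: 17.95
tool_pos: [547.1, -221.5, 119.3]
tool_rot: [[-0.001, 0.982, 0.188], [0.001, 0.188, -0.982], [-1.0, -0.001, -0.001]]
wrist_force: [0.2, -0.9, 0.5]
gripper_width: 0.5
```

>>> move_arm:
  series: "0 0 0 0 0 -0.2 0;0 0 0 0 0 -0.2 0;0 0 0 0 0.05 -0.2 0;0 0 0 0 0 -0.15 0;0 0 0 0 0 -0.1 0"

```text
time: 18.45
tool_pos: [546.7, -220.4, 109.4]
tool_rot: [[-0.002, 0.982, 0.188], [0.002, 0.188, -0.982], [-1.0, -0.002, -0.002]]
wrist_force: [-0.7, -1.0, 1.5]
gripper_width: 0.1
```

>>> move_arm:
  series: "0 0 0 0 0 -0.1 0;0 0 0 0 0 -0.1 0;0 0 0 0 0 0 0;0 0 0 0 0 0 0;0 0 0 0 0 -0.1 0"

```text
time: 18.95
tool_pos: [546.9, -220.5, 108.1]
tool_rot: [[-0.003, 0.982, 0.188], [0.002, 0.188, -0.982], [-1.0, -0.002, -0.003]]
wrist_force: [-4.6, 0.6, 10.0]
gripper_width: 0.3
```

>>> move_arm:
  series: "0 0 0 0 0 0 0;0 0 0 0 0 -0.1 0;0 0 0 0 0 -0.1 0;0 0 0 0 0 -0.1 0;0 0 0 0 0 -0.1 0"

```text
time: 19.45
tool_pos: [546.9, -220.5, 108.1]
tool_rot: [[-0.004, 0.982, 0.188], [0.003, 0.188, -0.982], [-1.0, -0.003, -0.004]]
wrist_force: [-2.9, 1.4, 7.7]
gripper_width: 0.7
```

>>> move_arm:
  series: "0 0 0 0 0 0 0;0 0 0 0 0 0.5 0;0 0 0 0 0 1 0;0 0 0 0 0 2 0;0 0 0 0 0 3 0"

```text
time: 19.95
tool_pos: [542.6, -217.7, 168.2]
tool_rot: [[-0.016, 0.982, 0.188], [0.01, 0.188, -0.982], [-1.0, -0.014, -0.013]]
wrist_force: [0.2, -0.4, 0.0]
gripper_width: 0.5
```

>>> move_arm:
  series: "0 0 0 0 0 3 0;0 0 0 -3 3 2 0;0 0 0 -3 3 0 0;0 0 0 -4 3 0 0;0 0 0 -3 3 0 0"

```text
time: 20.45
tool_pos: [413.2, -97.6, 226.8]
tool_rot: [[-0.008, 0.983, 0.184], [0.008, 0.184, -0.983], [-1.0, -0.006, -0.01]]
wrist_force: [0.2, 0.2, -0.2]
gripper_width: 0.4
```

>>> move_arm:
  series: "0 0 0 -2 3 0 0;0 0 0 -1 3 0 0;0 0 0 0 1 0 0;0 0 0 0 0 0 0;0 0 0 0 0 0 0"

```text
time: 20.95
tool_pos: [379.1, -23.2, 228.2]
tool_rot: [[-0.003, 0.982, 0.187], [0.008, 0.187, -0.982], [-1.0, -0.001, -0.008]]
wrist_force: [0.5, -0.4, 0.1]
gripper_width: 0.2
```

```bash
python3 - <<'E'
from h import *
for n,b in [('scene',(180,130,280,230)),('top',(230,150,340,255))]:
    p,d=bot.capture(n); np.save(f'{n}8.npy',d); cv2.imwrite(f'pics/full8_{n}.png',p[:,:,::-1]); im=p[:,:,::-1][b[1]:b[3],b[0]:b[2]]
    k=6 if n=='scene' else 5.5
    cv2.imwrite(f'pics/g8_{n}.png',cv2.resize(im,None,fx=k,fy=k,interpolation=cv2.INTER_CUBIC))
    P=pts(n,d)[b[1]:b[3],b[0]:b[2]].reshape(-1,3); col=p[b[1]:b[3],b[0]:b[2]].reshape(-1,3).astype(int)
    m=(np.hypot(P[:,0]-538,P[:,1]+175)<13)&(P[:,2]>95)&(P[:,2]<140); q=P[m]
    print(n,'knob z',np.percentile(q[:,2],[10,50,75,90]),q[:,:2].mean(0))
    r=(col[:,0]>110)&(col[:,1]<60)&(col[:,2]<60)&(abs(P[:,1]+215)<40)&(abs(P[:,0]-545)<40); print('lever z',np.percentile(P[r,2],[5,50,95]),r.sum(),P[r].min(0),P[r].max(0))
    for t in ('lock_tip',):
        print([(np.round(x['box'],1),x['score']) for x in bot.spot_in(n,t)][:2])
s=bot.read_state(); print(s['time'],s['tool_pos'],s['wrist_force'])
E
```

```text
scene knob z [ 98.24347112 109.75458978 111.97923744 113.00311111] [ 542.88255881 -172.91954062]
lever z [81.81570539 84.06969209 86.3946139 ] 115 [ 535.61772445 -241.10281947   79.43812997] [ 559.24521448 -196.59628157   87.432928  ]
[(array([217.7, 185.1,  17.2,   7.5]), 0.73)]
top knob z [107.22020275 109.41803771 110.24425844 111.09688737] [ 537.698313  -174.1241659]
lever z [80.48082453 82.50386057 84.45071018] 105 [ 537.26985115 -235.82645469   79.06885011] [ 556.35548551 -201.63459435   86.22770134]
[(array([295. , 203.6,  22.8,  14.5]), 0.49)]
21.15 [379.13597501 -23.67648988 227.87533113] [ 0.0157794  -0.06054081  0.05675465]
```

View pics/g8_scene.png

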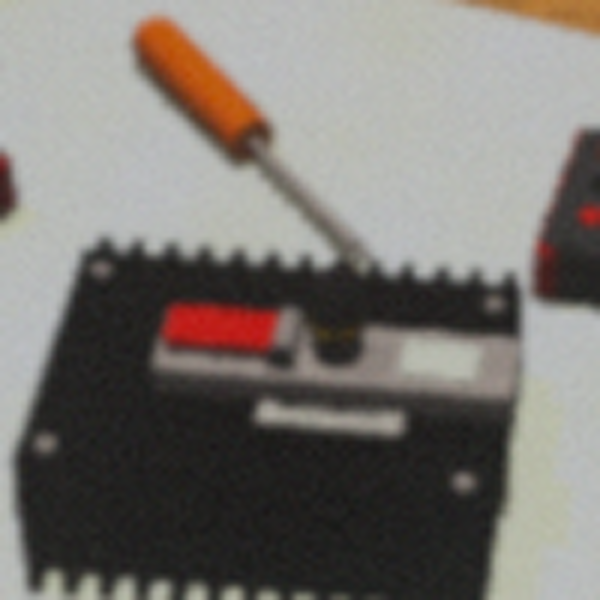

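View pics/g8_top.png

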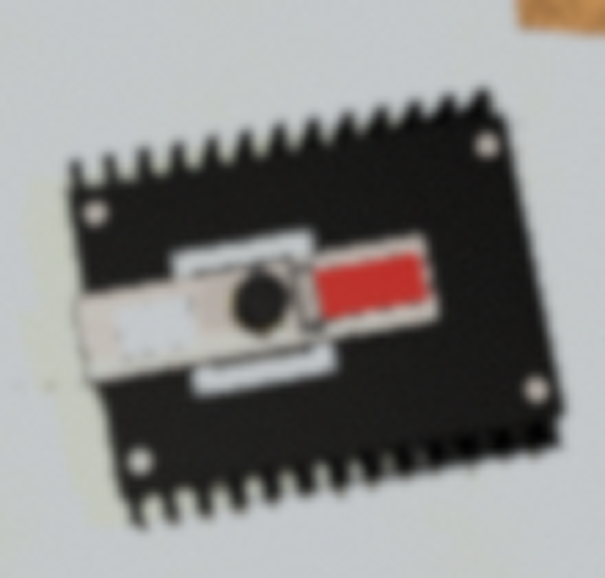

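View pics/full8_top.png

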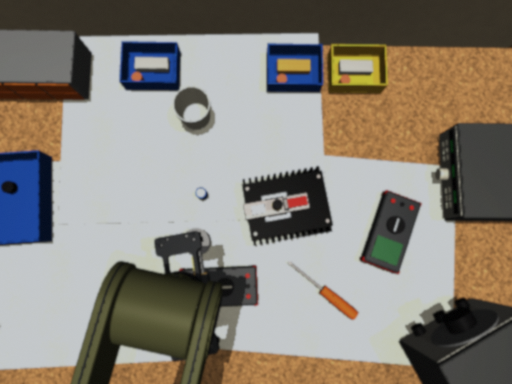

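The lever is level: its red top is at about 83 mm against 83 expected, and its end is at (418,270) in the top crop. The knob and bridge haven't moved, and the neighbouring things are where they were. Handing in.

```bash
python3 -c "
from bench import bot
print(bot.close_job())"
```

```text
the job is handed in; nothing more can be done
None
```

The gauge is standing flat on the heat sink with its probe touching the pocket floor and the lever locked. I handed the job in at about 21 s of the 62 s allowed, with the arm well clear.

- **Placing:** I carried the gauge by its knob and set the bridge along the heat sink's long side. The probe is within about 1–2 mm of the pocket's middle by both cameras. About 5 mm of the bridge overhangs the near end of the block.
- **Probing:** The probe slid at about 3 N until it stopped abruptly at the floor. The highest wrist force read there was 11.5 N, but readings come only at the end of each call. The probe went down about 40 mm, so the pocket is about 33–34 mm deep, at the deep end of the stated range.
- **Locking:** I pressed the lever to its stop, which read 10 N with the tool at 108 mm, as expected. Afterwards both cameras show it level.
- **Last checks:** The knob's height was unchanged after locking, at about 109.5 mm. The other things on the bench look undisturbed; the arm partly hid the spool and meter A in the last top picture.
- **Disagreements:** The scene camera reads about 2 mm higher than the top camera, and the two put the bridge's centre about 2 mm apart along y. Both are within the stated calibration.
- **Not measured directly:** That the probe is still touching is inferred from the unchanged knob height and the probe's friction.

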